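# Make up two board kits at the electronics bench

### The job

Make up two kits from the stock on the bench: the three-pocket tray gets the small relay board, the heat sink and the capacitor; the two-pocket tray gets the long power board and the transformer. Boards lie flat, parts up, in the large pockets, and the other parts stand upright on the floor of the small pockets, one to a pocket. The relay board lies on top of the power board: lift it off first without shifting the board beneath, and leave the solder spool where it stands.

Things in the scene. Friction and masses are not known exactly. Their poses are not given: they have to be found in the camera images.
- tray_three: Blue kit tray with grey floor, fixed, 138 (x) x 148 (y) mm; rim and dividers 12 high, 4 thick; floor 3 thick. Origin: centre of underside. Board pocket 130 x 84 mm inside, centred at x 0, y -28; beyond a divider at y = 16, two small pockets, each 63 (x) x 52 (y) mm, centred at x = -34 and +34, y = 44. Three pockets in all; either small one may take either part.
- tray_two: Blue kit tray with grey floor, fixed, 138 (x) x 148 (y) mm; rim and dividers 12 high, 4 thick; floor 3 thick. Origin: centre of underside. Board pocket 130 x 84 mm inside, centred at x 0, y -28; beyond a divider at y = 16, one small pocket, 130 x 52 mm, centred at x 0, y 44. Two pockets in all.
- relay_board: Small green circuit board, 62 (x) x 56 (y) x 3 mm; in its middle a black relay box, 28 (x) x 20 (y), 26 mm tall above the board: pick it up by this, across its 20 mm. Low green terminal strip on the +x edge. Origin: centre of the underside, z up. About 70 g. Starts flat on the bare end of the power board, overhanging its edge.
- power_board: Long green circuit board, 110 (x) x 64 (y) x 3 mm; a grey block, 30 (x) x 26 (y), 26 mm tall above the board, centred at x = -30, y = 0: pick it up by this, across its 26 mm. Green terminal strip, 10 mm tall, on the -x edge; bare +x half. Origin: centre of the underside, z up. About 130 g. Starts flat on the bench, beneath the relay board.
- heat_sink: Finned bare aluminium block, 40 (x) x 26 (y) x 40 mm tall, vertical fins whose tips are on the +y and -y sides; grip it across y (26 mm). Origin: centre of its underside. About 70 g, standing on the bench.
- capacitor: Upright black can, 30 mm diameter, 45 mm tall, with an aluminium top disc. Origin: centre of its underside. About 45 g, standing on the bench.
- transformer: Small transformer standing on the bench: dark steel core, 42 (x) x 18 (y), 42 mm tall; copper winding between white flanges, standing out to 34 mm across y, 28 mm along x, from 6 to 36 mm height; grip across the winding along y (34 mm) or the core along x (42 mm). Origin: centre of the underside. About 160 g.
- spool: Full solder spool standing on end, bright wire between green flanges, 50 mm diameter, 48 mm tall. Origin: centre of its underside. It belongs to no kit and must stay where it is.

How it is judged:
On the way:
1. the relay board is lifted clear of the pile and the power board has not been shifted by more than 12 mm (height (world z) of relay_board above 0.03 m and distance of power_board from where it was at the start of the episode below 0.012 m), for 0.1 s.
At the end, for the whole second after the job is handed in: Each part in its kit, boards in the large pockets (power board within 16 mm along, 14 mm across), others in the small ones, one to a pocket, on the floor within 3.5 mm, within 0.08 rad of flat or upright and at rest; the spool upright, within 20 mm of its place (x of relay_board in the frame of tray_three between -0.038 and 0.038 m and y of relay_board in the frame of tray_three between -0.046 and -0.01 m and z of relay_board in the frame of tray_three between -0.002 and 0.0065 m and angle between each of relay_board, power_board, transformer, heat_sink, capacitor, spool's own z axis and vertical below 0.08 rad and linear speed of each of relay_board, power_board, transformer, heat_sink, capacitor below 0.02 m/s and angular speed of each of relay_board, power_board, transformer, heat_sink, capacitor below 0.2 rad/s and x of power_board in the frame of tray_two between -0.016 and 0.016 m and y of power_board in the frame of tray_two between -0.042 and -0.014 m and z of power_board in the frame of tray_two between -0.002 and 0.0065 m and x of transformer in the frame of tray_two between -0.047 and 0.047 m and y of transformer in the frame of tray_two between 0.03 and 0.058 m and z of transformer in the frame of tray_two between -0.002 and 0.0065 m and x of heat_sink in the frame of tray_three between -0.056 and 0.056 m and y of heat_sink in the frame of tray_three between 0.026 and 0.062 m and z of heat_sink in the frame of tray_three between -0.002 and 0.0065 m and x of capacitor in the frame of tray_three between -0.056 and 0.056 m and y of capacitor in the frame of tray_three between 0.028 and 0.06 m and z of capacitor in the frame of tray_three between -0.002 and 0.0065 m and ((x of heat_sink in the frame of tray_three below 0 m and x of capacitor in the frame of tray_three above 0 m) or (x of heat_sink in the frame of tray_three above 0 m and x of capacitor in the frame of tray_three below 0 m)) and distance of spool from where it was at the start of the episode below 0.02 m); the robot touches nothing.
It fails at once if the solder spool is shoved more than 20 mm or tipped (distance of spool from where it was at the start of the episode above 0.02 m or angle between spool's own z axis and vertical above 0.3 rad).
It also fails if it takes over 131 s, if anything falls off the work surface, if the arm or the gripper's body presses on something with over 40 N, if the wrist force passes 120 N, or if a joint passes its speed limit or range.

### The arm

A 7-joint arm with a two-finger parallel gripper is mounted at the origin on the work surface. World frame = base frame: x ahead of the robot, y to its left, z up, the work surface at z = 0. Lengths are in m, angles in rad, forces in N, time in s.
With the tool pointing down it reaches from about 0.425 to 0.875 m from the base axis. Payload 9.9 kg.
Tool frame: the origin (TCP) lies midway between the tips of the shut fingers; the grasp point (between the pads) lies 19 mm behind it; z points along the fingers, y is the line along which they close (so a half turn about z gives the same grasp; the last joint's range is limited). The gripper opens to 85 mm and grips with 20 to 120 N. Pads are 22 mm wide; open, the fingers measure 114 mm over their backs; the gripper's body (76 mm by 85 mm) begins 54 mm behind the grasp point. The pads swing forward as they close: fully open they stand 13 mm farther back than shut.
Start: joints at [-1.205, 0.576, 0.025, 1.437, -0.015, 1.129, -0.057], TCP at [0.293, 0.608, 0.231] pointing down, gripper open.
Joint ranges: [-2.76, 2.76], [-0.34, 2.15], [-1.52, 1.57], [0.19, 2.46], [-1.09, 4.23], [0.17, 1.99], [-2.82, 2.82]. Speed limits (rad/s): [2.22, 2.22, 3.01, 3.01, 3.14, 3.14, 3.14].

### API

Orientations are given as a rotation vector (axis times angle).
In Python, from rig import ctrl gives the robot as it stands.
- The arm moves only by the shell command python3 -m creep 'ROWS'. ROWS is JSON, a list of rows, each an object with "offset": the shift along the tool's x, y, z in units of 25 mm (1.0 is 25 mm), a list of three; "spin": the turn about the tool's z in units of 6 degrees (1.0 is 6 degrees); "claw": the closure, from -1 (fully open) to 1 (shut). A call has 1 to 8 rows; each row shifts and turns the commanded pose from where the row before left it, along the tool's axes as they then stand; what a row does not reach is not made up. A row lasts 1/12 s, in which the tool goes at most 41.7 mm and 7.16 degrees, less where a joint would pass 70% of its speed; a pose out of reach is approached as far as the arm can. A call is refused whole if a number of a shift passes 1 or a number of a turn 1, either way. A call with a gripper value outside its range is refused whole. The fingers move at their own pace and stop on an object; the grip force is fixed at half the most. Time passes only in rows, so rows that do not move let the fingers close. It gives the time, the measured TCP pose, the force, the opening and the grip force at its end, in the units of the state.
- ctrl.observe(): the state, without advancing time (a new reading comes with each control period).
- ctrl.snapshot(name): name is "scene" or "top" or "wrist"; returns a dict with "image" (384x512x3 uint8, red, green, blue), "mtx" (3x3 intrinsics, pixels), "world_from_camera" (4x4, takes a point from camera to world coordinates). Camera axes: x right, y down, z forward; pixel columns grow to the right and rows downward; lengths in m; the calibration is good to about 2 mm. A picture is of the moment at which its call begins. There is no depth.
- ctrl.finish_job(): hands the job in; it is judged then, once.
The state is a dict: "time_s": time; "joints": joint angles; "dq": joint speeds; "joint_efforts": joint torques, N m; "ee_pos": TCP position; "tool_rot": TCP orientation; "force": force on the tool from outside, world axes, zero at the start; "moment": the same for the moment, N m; "grip_width": opening from 0.0 (shut) to 1.0 (fully open); "gripper_force": force on a finger pad.
Only numpy, scipy, OpenCV 4.12 (cv2) and the standard library are available. Lean on these libraries where they do the work, as an engineer would, in place of code of your own. Each camera call takes 0.05 s, during which the arm holds its last target. There are 200 camera calls.

## Working session

There is one attempt and no reset: what is moved stays moved. The work goes in short steps, Python scripts to look and compute and a shell command to move; the robot and the scene stay as the last step left them, time stands still between calls to the robot, and variables do not carry over. Pictures are saved under pics/ and viewed, at most 14 in all, crops included, and the job is handed in when it is done.

```bash
ls; mkdir -p pics; python3 - <<'E'
from rig import ctrl
import cv2,numpy as np,pickle
for n in ("top","scene"):
    s=ctrl.snapshot(n); cv2.imwrite(f"pics/{n}0.png",cv2.resize(s["image"][:,:,::-1],(800,600),interpolation=cv2.INTER_CUBIC))
    pickle.dump(s,open(f"{n}.pkl","wb"))
    print(n,s["mtx"].tolist(),np.round(s["world_from_camera"],3).tolist())
o=ctrl.observe();print(o)
E
```

```text
pics
top [[367.1963839231857, 0.0, 252.76153447245744], [0.0, 367.1963839231857, 195.31097712835938], [0.0, 0.0, 1.0]] [[0.013, -0.998, 0.062, 0.506], [-1.0, -0.015, -0.024, 0.015], [0.025, -0.061, -0.998, 0.833], [0.0, 0.0, 0.0, 1.0]]
scene [[466.20212761641767, 0.0, 257.60711496971413], [0.0, 466.20212761641767, 198.98494783506342], [0.0, 0.0, 1.0]] [[-0.348, 0.603, -0.718, 1.33], [0.937, 0.241, -0.253, 0.294], [0.02, -0.76, -0.649, 0.742], [0.0, 0.0, 0.0, 1.0]]
{'time_s': 0.1, 'joints': array([-1.20480402,  0.57644639,  0.02487425,  1.43783574, -0.01502865,
        1.12896478, -0.05648749]), 'dq': array([ 0.00198987, -0.00120291,  0.00188151, -0.00062774,  0.00184022,
        0.00024007,  0.00055328]), 'joint_efforts': array([ 5.85597038e-03, -7.67293954e+01,  2.25813188e+00, -2.86605281e+01,
        1.59985578e-02,  8.76630424e-03, -6.78477562e-06]), 'ee_pos': array([0.29330067, 0.60750312, 0.23052643]), 'tool_rot': array([-7.00516624e-01, -3.06222296e+00,  2.26998422e-03]), 'force': array([ 0.24415488,  0.69350198, -0.0472097 ]), 'moment': array([-0.007825  , -0.00743793, -0.01084066]), 'gripper_force': 0.0, 'grip_width': 1.0035898905755445}
```

View pics/top0.png

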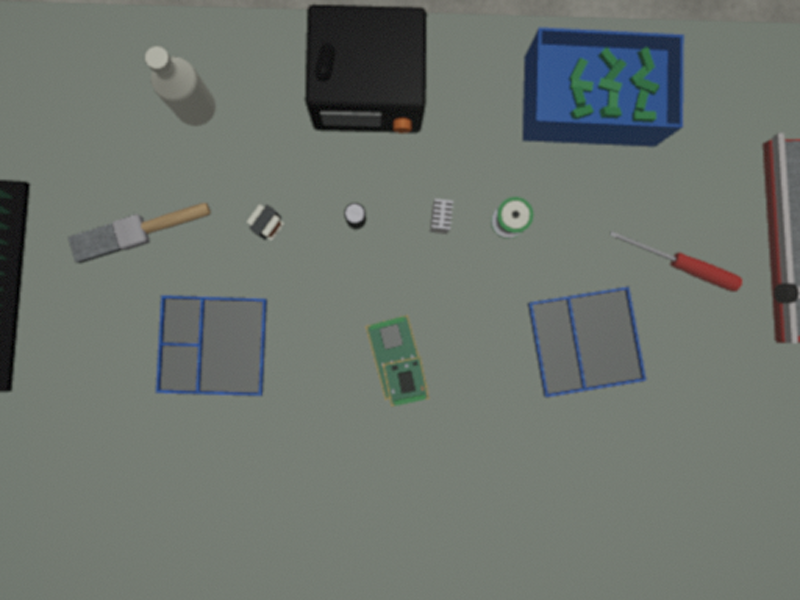

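View pics/scene0.png

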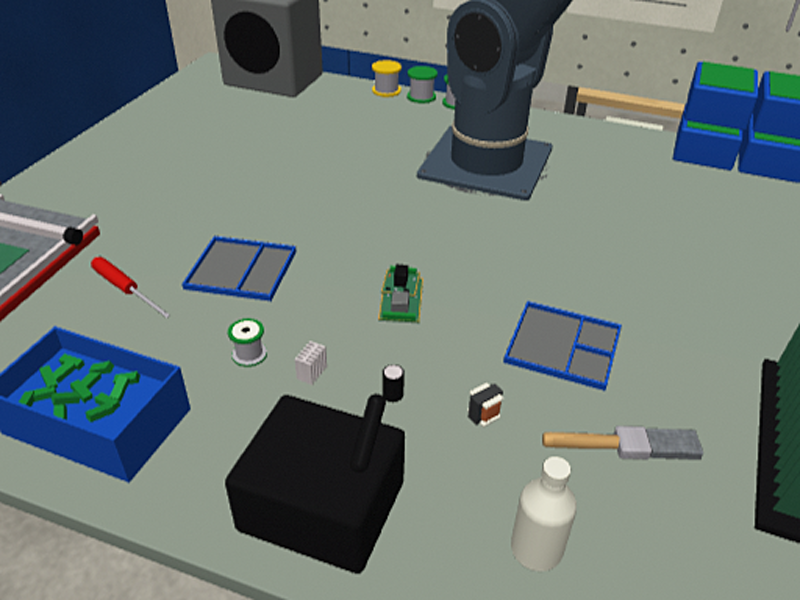

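```bash
cat > h.py <<'E'
import numpy as np,cv2
def ray(s,u,v,z):
    K=s["mtx"];T=np.array(s["world_from_camera"]);d=T[:3,:3]@np.linalg.solve(K,[u,v,1.]);return T[:3,3]+d*(z-T[2,3])/d[2]
def patch(s,c,z,size,px=260):
    """rectified view of plane z about c: up=+x, left=+y"""
    g=(np.arange(px)-(px-1)/2)*size/px
    Y,X=np.meshgrid(-g,-g); P=np.stack([X+c[0],Y+c[1],0*X+z],-1)
    T=np.array(s["world_from_camera"]);q=(P-T[:3,3])@T[:3,:3]@s["mtx"].T
    im=cv2.remap(s["image"],(q[...,0]/q[...,2]).astype('f4'),(q[...,1]/q[...,2]).astype('f4'),cv2.INTER_CUBIC)[:,:,::-1].copy()
    n=int(size*100/2)
    for k in range(-n,n+1):
        p=int(px/2+k*px*.01/size); L=10 if k%5==0 else 5
        im[p-0:p+1,:L]=255; im[:L,p:p+1]=255
    im[-1]=0;im[:,-1]=0
    return im
E
python3 - <<'E'
import pickle,cv2,numpy as np
from h import *
s=pickle.load(open("top.pkl","rb"))
L=[("relay",406,382,.032,.14),("pow",391,338,.029,.14),("trafo",265,221,.042,.1),("cap",354,213,.045,.1),("hs",442,215,.04,.1),("spool",515,214,.048,.1),("t3",212,346,.012,.2),("t2",587,342,.012,.2)]
ims=[]
for n,u,v,z,sz in L:
    c=np.round(ray(s,u/1.5625,v/1.5625,z),2); print(n,c); ims.append(patch(s,c,z,sz))
I=[ims[i] for i in (0,2,3,4,6,7)]
cv2.imwrite("pics/m1.png",np.vstack([np.hstack(I[:3]),np.hstack(I[3:])]))
E
```

```text
relay [ 0.45 -0.02  0.03]
pow [0.51 0.   0.03]
trafo [0.67 0.18 0.04]
cap [0.68 0.05 0.05]
hs [ 0.68 -0.07  0.04]
spool [ 0.68 -0.17  0.05]
t3 [0.49 0.25 0.01]
t2 [ 0.51 -0.28  0.01]
```

View pics/m1.png

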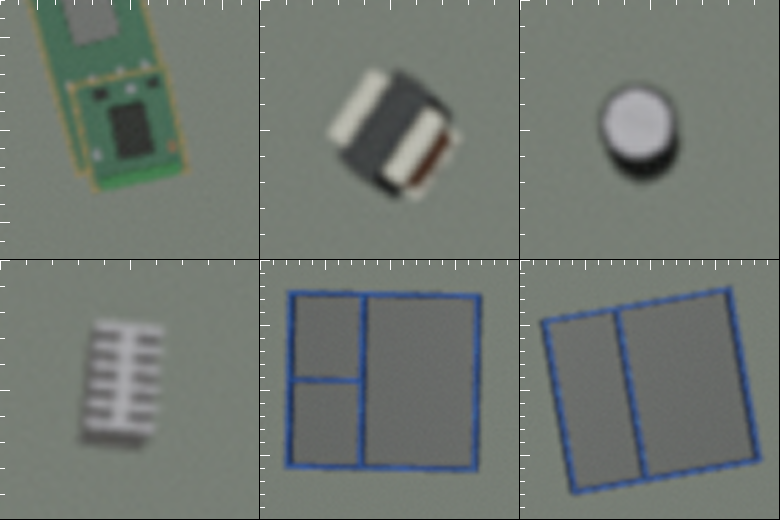

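```bash
cat > go.py <<'E'
"""go.py x y z heading_deg(of tool y, mod 180): spin units, then offsets (tool axes after the spin) in row units"""
import sys,numpy as np
from scipy.spatial.transform import Rotation as R
from rig import ctrl
o=ctrl.observe();M=R.from_rotvec(o["tool_rot"]);h=np.degrees(np.arctan2(*M.as_matrix()[1::-1,1]))
print("t %.1f pos %s head %.1f j7 %.2f F %s open %.3f gf %.1f"%(o["time_s"],np.round(o["ee_pos"],4),h,o["joints"][6],np.round(o["force"],1),o["grip_width"],o["gripper_force"]))
if len(sys.argv)>4:
    x,y,z,g=map(float,sys.argv[1:5]); s=-((g-h+90)%180-90)
    N=M*R.from_rotvec([0,0,np.radians(s)])
    print("spin %.2f"%(s/6),"offset",np.round(N.inv().apply(np.array([x,y,z])-o["ee_pos"])/.025,2))
E
python3 go.py .4497 -.0208 .16 102.8
```

```text
t 0.1 pos [0.2933 0.6075 0.2305] head 64.2 j7 -0.06 F [ 0.2  0.7 -0. ] open 1.004 gf 0.0
spin -6.43 offset [ -0.53 -25.89   2.85]
```

```bash
python3 -m creep '[{"offset":[0,0,0.3],"spin":-0.8,"claw":-0.1},{"offset":[0,0,0.3],"spin":-0.8,"claw":-0.1},{"offset":[0,0,0.3],"spin":-0.8,"claw":-0.1},{"offset":[0,0,0.3],"spin":-0.8,"claw":-0.1},{"offset":[0,0,0.3],"spin":-0.8,"claw":-0.1},{"offset":[0,0,0.3],"spin":-0.8,"claw":-0.1},{"offset":[0,0,0.3],"spin":-0.8,"claw":-0.1},{"offset":[0,0,0.3],"spin":-0.8,"claw":-0.1}]'
python3 -m creep '[{"offset":[0,-1,0],"spin":0,"claw":-0.1},{"offset":[0,-1,0],"spin":0,"claw":-0.1},{"offset":[0,-1,0],"spin":0,"claw":-0.1},{"offset":[0,-1,0],"spin":0,"claw":-0.1},{"offset":[0,-1,0],"spin":0,"claw":-0.1},{"offset":[0,-1,0],"spin":0,"claw":-0.1},{"offset":[0,-1,0],"spin":0,"claw":-0.1},{"offset":[0,-1,0],"spin":0,"claw":-0.1}]'
python3 -m creep '[{"offset":[0,-1,0],"spin":0,"claw":-0.1},{"offset":[0,-1,0],"spin":0,"claw":-0.1},{"offset":[0,-1,0],"spin":0,"claw":-0.1},{"offset":[0,-1,0],"spin":0,"claw":-0.1},{"offset":[0,-1,0],"spin":0,"claw":-0.1},{"offset":[0,-1,0],"spin":0,"claw":-0.1},{"offset":[0,-1,0],"spin":0,"claw":-0.1},{"offset":[0,-1,0],"spin":0,"claw":-0.1}]'
python3 go.py .4497 -.0208 .16 102.8
```

```text
time_s: 0.77
ee_pos: [0.2934, 0.6076, 0.1704]
tool_rot: [0.352, -3.121, 0.001]
force: [0.2, -1.0, -0.3]
grip_width: 0.545
gripper_force: 0.0
time_s: 1.43
ee_pos: [0.3372, 0.4113, 0.171]
tool_rot: [0.345, -3.122, 0.001]
force: [-0.1, 0.2, 0.3]
grip_width: 0.552
gripper_force: 0.0
time_s: 2.1
ee_pos: [0.3809, 0.2162, 0.1712]
tool_rot: [0.346, -3.122, 0.0]
force: [1.5, -0.5, 0.1]
grip_width: 0.551
gripper_force: 0.0
t 2.1 pos [0.3809 0.2162 0.1712] head 102.6 j7 1.09 F [ 1.5 -0.5  0.1] open 0.551 gf 0.0
spin -0.03 offset [-0.58 -9.86  0.45]
```

```bash
python3 -m creep '[{"offset":[-0.1,-1,0.1],"spin":0,"claw":-0.1},{"offset":[-0.1,-1,0.1],"spin":0,"claw":-0.1},{"offset":[-0.1,-1,0.1],"spin":0,"claw":-0.1},{"offset":[-0.1,-1,0.1],"spin":0,"claw":-0.1},{"offset":[-0.1,-1,0],"spin":0,"claw":-0.1},{"offset":[-0.1,-1,0],"spin":0,"claw":-0.1},{"offset":[0,-1,0],"spin":0,"claw":-0.1},{"offset":[0,-1,0],"spin":0,"claw":-0.1}]'
python3 -m creep '[{"offset":[0,-1,0],"spin":0,"claw":-0.1},{"offset":[0,-0.9,0],"spin":0,"claw":-0.1},{"offset":[0,0,0],"spin":0,"claw":-0.1},{"offset":[0,0,0],"spin":0,"claw":-0.1}]'
python3 go.py .4497 -.0208 .16 102.8
python3 - <<'E'
from rig import ctrl
from h import *
s=ctrl.snapshot("wrist"); print(np.round(s["world_from_camera"],3).tolist())
cv2.imwrite("pics/w1.png",np.hstack([patch(s,(.45,-.02),.032,.1,400),patch(s,(.51,0),.029,.14,400)]))
E
```

```text
time_s: 2.77
ee_pos: [0.4394, 0.0244, 0.1611]
tool_rot: [0.345, -3.122, 0.0]
force: [0.4, -0.2, 0.6]
grip_width: 0.554
gripper_force: 0.0
time_s: 3.1
ee_pos: [0.4496, -0.0218, 0.1611]
tool_rot: [0.341, -3.123, 0.0]
force: [0.5, 0.7, 0.6]
grip_width: 0.549
gripper_force: 0.0
t 3.1 pos [ 0.4496 -0.0218  0.1611] head 102.5 j7 1.68 F [0.5 0.7 0.6] open 0.549 gf 0.0
spin -0.06 offset [-0.01  0.04  0.04]
[[-0.216, 0.942, 0.256, 0.383], [0.976, 0.208, 0.058, -0.036], [0.001, 0.263, -0.965, 0.304], [0.0, 0.0, 0.0, 1.0]]
```

View pics/w1.png

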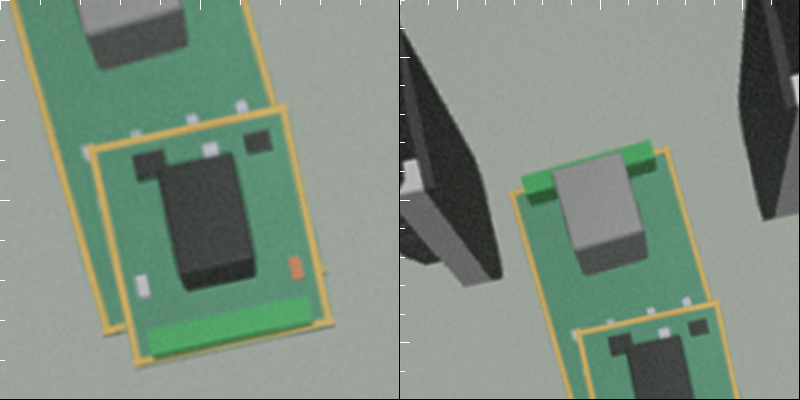

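```bash
python3 -m creep '[{"offset":[0.06,0,1],"spin":0.1,"claw":-0.1},{"offset":[0,0,1],"spin":0,"claw":-0.1},{"offset":[0,0,1],"spin":0,"claw":-0.1},{"offset":[0,0,1],"spin":0,"claw":-0.1},{"offset":[0,0,1],"spin":0,"claw":-0.1},{"offset":[0,0,0.6],"spin":0,"claw":-0.1},{"offset":[0,0,0.3],"spin":0,"claw":-0.1},{"offset":[0,0,0.16],"spin":0,"claw":-0.1}]'
python3 -m creep '[{"offset":[0,0,0],"spin":0,"claw":0.3},{"offset":[0,0,0],"spin":0,"claw":0.4},{"offset":[0,0,0],"spin":0,"claw":1},{"offset":[0,0,0],"spin":0,"claw":1},{"offset":[0,0,0],"spin":0,"claw":1},{"offset":[0,0,0],"spin":0,"claw":1},{"offset":[0,0,0],"spin":0,"claw":1}]'
```

```text
time_s: 3.82
ee_pos: [0.4476, -0.0199, 0.0089]
tool_rot: [0.332, -3.122, -0.001]
force: [-0.4, -0.1, -0.2]
grip_width: 0.55
gripper_force: 0.0
time_s: 4.4
ee_pos: [0.4488, -0.0209, 0.0108]
tool_rot: [-0.329, 3.123, -0.0]
force: [-0.1, 1.4, 7.9]
grip_width: 0.217
gripper_force: 59.5
```

```bash
python3 -m creep '[{"offset":[0,0,-0.1],"spin":0,"claw":1},{"offset":[0,0,-0.2],"spin":0,"claw":1},{"offset":[0,0,-0.4],"spin":0,"claw":1},{"offset":[0,0,-0.6],"spin":0,"claw":1},{"offset":[0,0,-0.8],"spin":0,"claw":1},{"offset":[0,0,-0.5],"spin":0,"claw":1},{"offset":[0,0,0],"spin":0,"claw":1},{"offset":[0,0,0],"spin":0,"claw":1}]'
python3 go.py .4966 .2266 .1 89.4
python3 - <<'E'
from rig import ctrl
from h import *
s=ctrl.snapshot("wrist");t=ctrl.snapshot("top")
cv2.imwrite("pics/w2.png",np.hstack([cv2.resize(s["image"][:,:,::-1],(400,300)),patch(t,(.48,-.01),.029,.2,300)]))
E
```

```text
time_s: 5.07
ee_pos: [0.4487, -0.0211, 0.0756]
tool_rot: [-0.329, 3.122, -0.0]
force: [0.1, 0.5, -1.6]
grip_width: 0.215
gripper_force: 58.6
t 5.1 pos [ 0.4487 -0.0211  0.0756] head 102.0 j7 1.64 F [ 0.1  0.5 -1.6] open 0.215 gf 58.6
spin 2.10 offset [-1.81  9.93 -0.97]
```

View pics/w2.png

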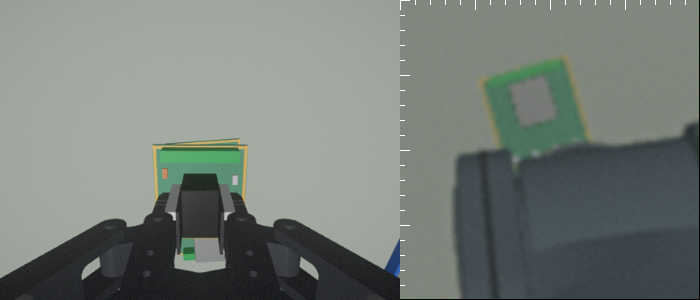

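```bash
python3 -m creep '[{"offset":[0,0,-0.4],"spin":0.7,"claw":1},{"offset":[0,0,-0.4],"spin":0.7,"claw":1},{"offset":[0,0,-0.2],"spin":0.7,"claw":1},{"offset":[-0.2,0.5,0],"spin":0,"claw":1},{"offset":[-0.2,1,0],"spin":0,"claw":1},{"offset":[-0.2,1,0],"spin":0,"claw":1},{"offset":[-0.2,1,0],"spin":0,"claw":1},{"offset":[-0.2,1,0],"spin":0,"claw":1}]'
python3 -m creep '[{"offset":[-0.2,1,0],"spin":0,"claw":1},{"offset":[-0.2,1,0],"spin":0,"claw":1},{"offset":[-0.2,1,0],"spin":0,"claw":1},{"offset":[-0.2,1,0],"spin":0,"claw":1},{"offset":[-0.2,1,0],"spin":0,"claw":1},{"offset":[0,0.4,0],"spin":0,"claw":1},{"offset":[0,0,0],"spin":0,"claw":1},{"offset":[0,0,0],"spin":0,"claw":1}]'
python3 go.py .4966 .2266 .011 89.4
python3 - <<'E'
from rig import ctrl
from h import *
s=ctrl.snapshot("wrist")
cv2.imwrite("pics/w3.png",cv2.resize(s["image"][:,:,::-1],(512,384)))
E
```

```text
time_s: 5.83
ee_pos: [0.4739, 0.0922, 0.0989]
tool_rot: [-0.016, -3.14, 0.001]
force: [-0.2, -0.8, -0.2]
grip_width: 0.22
gripper_force: 58.7
time_s: 6.5
ee_pos: [0.4999, 0.2255, 0.0988]
tool_rot: [-0.014, -3.14, 0.002]
force: [-0.4, -0.2, -0.0]
grip_width: 0.224
gripper_force: 58.7
t 6.5 pos [0.4999 0.2255 0.0988] head 89.5 j7 1.07 F [-0.4 -0.2 -0. ] open 0.224 gf 58.7
spin 0.01 offset [0.13 0.05 3.51]
```

View pics/w3.png

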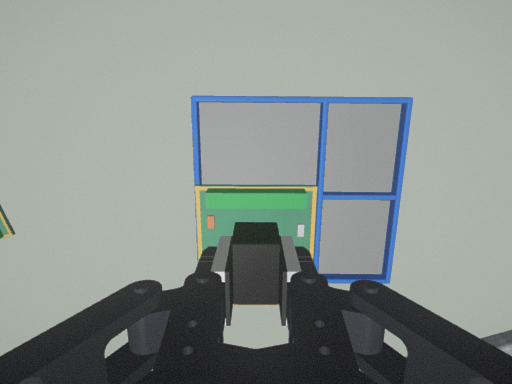

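```bash
python3 -m creep '[{"offset":[0.1,0.05,1],"spin":0,"claw":1},{"offset":[0,0,1],"spin":0,"claw":1},{"offset":[0,0,0.8],"spin":0,"claw":1},{"offset":[0,0,0.4],"spin":0,"claw":1},{"offset":[0,0,0.2],"spin":0,"claw":1},{"offset":[0,0,0.1],"spin":0,"claw":1},{"offset":[0,0,0.05],"spin":0,"claw":1},{"offset":[0,0,0],"spin":0,"claw":1}]'; python3 go.py
```

```text
time_s: 7.22
ee_pos: [0.4987, 0.2271, 0.0117]
tool_rot: [0.016, 3.141, 0.001]
force: [-0.3, 0.7, -1.2]
grip_width: 0.221
gripper_force: 58.7
t 7.2 pos [0.4987 0.2271 0.0117] head 89.4 j7 1.06 F [-0.3  0.7 -1.2] open 0.221 gf 58.7
```

```bash
python3 -m creep '[{"offset":[0,0,0.04],"spin":0,"claw":1},{"offset":[0,0,0.03],"spin":0,"claw":1},{"offset":[0,0,0],"spin":0,"claw":1}]'
python3 -m creep '[{"offset":[0,0,0],"spin":0,"claw":-0.1},{"offset":[0,0,0],"spin":0,"claw":-0.1},{"offset":[0,0,0],"spin":0,"claw":-0.1},{"offset":[0,0,-0.5],"spin":0,"claw":-0.1},{"offset":[0,0,-1],"spin":0,"claw":-0.1},{"offset":[0,0,-1],"spin":0,"claw":-0.1},{"offset":[0,0,-1],"spin":0,"claw":-0.1},{"offset":[0,0,-1],"spin":0,"claw":-0.1}]'
python3 go.py .5091 .0003 .13 105.7
```

```text
time_s: 7.47
ee_pos: [0.4988, 0.2275, 0.0109]
tool_rot: [0.016, 3.14, 0.001]
force: [-1.4, -1.2, 11.0]
grip_width: 0.222
gripper_force: 60.3
time_s: 8.13
ee_pos: [0.498, 0.2272, 0.123]
tool_rot: [-0.016, -3.141, 0.0]
force: [1.4, -0.5, 0.5]
grip_width: 0.548
gripper_force: 0.0
t 8.1 pos [0.498  0.2272 0.123 ] head 89.4 j7 1.07 F [ 1.4 -0.5  0.5] open 0.548 gf 0.0
spin -2.71 offset [ 2.03 -8.86 -0.28]
```

```bash
python3 -m creep '[{"offset":[0,0,-0.1],"spin":-0.9,"claw":-0.1},{"offset":[0,0,-0.1],"spin":-0.9,"claw":-0.1},{"offset":[0,0,-0.1],"spin":-0.9,"claw":-0.1},{"offset":[0.2,-1,0],"spin":0,"claw":-0.1},{"offset":[0.2,-1,0],"spin":0,"claw":-0.1},{"offset":[0.2,-1,0],"spin":0,"claw":-0.1},{"offset":[0.2,-1,0],"spin":0,"claw":-0.1},{"offset":[0.2,-1,0],"spin":0,"claw":-0.1}]'
python3 -m creep '[{"offset":[0.2,-1,0],"spin":0,"claw":-0.1},{"offset":[0.2,-1,0],"spin":0,"claw":-0.1},{"offset":[0.3,-1,0],"spin":0,"claw":-0.1},{"offset":[0.3,-0.9,0],"spin":0,"claw":-0.1},{"offset":[0,0,0],"spin":0,"claw":-0.1},{"offset":[0,0,0],"spin":0,"claw":-0.1}]'
python3 go.py .5091 .0003 .007 105.7
python3 - <<'E'
from rig import ctrl
from h import *
s=ctrl.snapshot("wrist");t=ctrl.snapshot("top")
cv2.imwrite("pics/w4.png",np.hstack([patch(s,(.51,0),.029,.1,400),patch(t,(.5,.23),.012,.2,400)]))
E
```

```text
time_s: 8.8
ee_pos: [0.5077, 0.099, 0.1294]
tool_rot: [-0.428, 3.112, -0.0]
force: [0.0, -0.2, 0.8]
grip_width: 0.551
gripper_force: 0.0
time_s: 9.3
ee_pos: [0.5098, -0.002, 0.1294]
tool_rot: [0.422, -3.113, 0.001]
force: [0.2, 0.5, -0.0]
grip_width: 0.546
gripper_force: 0.0
t 9.3 pos [ 0.5098 -0.002   0.1294] head 105.5 j7 1.70 F [ 0.2  0.5 -0. ] open 0.546 gf 0.0
spin -0.04 offset [0.   0.1  4.89]
```

View pics/w4.png

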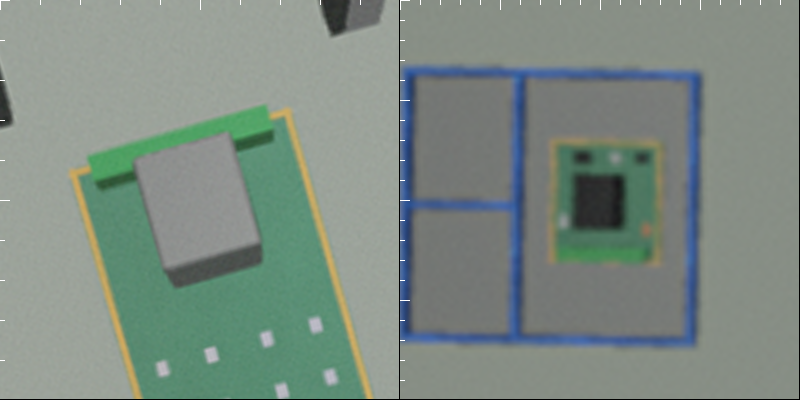

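```bash
python3 -m creep '[{"offset":[0,0.1,1],"spin":0,"claw":-0.1},{"offset":[0,0,1],"spin":0,"claw":-0.1},{"offset":[0,0,1],"spin":0,"claw":-0.1},{"offset":[0,0,1],"spin":0,"claw":-0.1},{"offset":[0,0,0.5],"spin":0,"claw":-0.1},{"offset":[0,0,0.25],"spin":0,"claw":-0.1},{"offset":[0,0,0.12],"spin":0,"claw":-0.1},{"offset":[0,0,0],"spin":0,"claw":0.2}]'
python3 -m creep '[{"offset":[0,0,0],"spin":0,"claw":0.3},{"offset":[0,0,0],"spin":0,"claw":1},{"offset":[0,0,0],"spin":0,"claw":1},{"offset":[0,0,0],"spin":0,"claw":1},{"offset":[0,0,0],"spin":0,"claw":1},{"offset":[0,0,0],"spin":0,"claw":1}]'
python3 -m creep '[{"offset":[0,0,-0.1],"spin":0,"claw":1},{"offset":[0,0,-0.2],"spin":0,"claw":1},{"offset":[0,0,-0.4],"spin":0,"claw":1},{"offset":[0,0,-0.6],"spin":0,"claw":1},{"offset":[0,0,-0.8],"spin":0,"claw":1},{"offset":[0,0,-0.5],"spin":0,"claw":1},{"offset":[0,0,0],"spin":0,"claw":1},{"offset":[0,0,0],"spin":0,"claw":1}]'
python3 go.py .5433 -.3041 .08 99.6
```

```text
time_s: 10.07
ee_pos: [0.5094, 0.0027, 0.0075]
tool_rot: [0.429, -3.112, -0.0]
force: [0.0, -0.6, 0.3]
grip_width: 0.423
gripper_force: 0.0
time_s: 10.57
ee_pos: [0.5101, 0.002, 0.0087]
tool_rot: [-0.427, 3.11, -0.0]
force: [-0.6, 0.0, 7.1]
grip_width: 0.291
gripper_force: 60.0
time_s: 11.23
ee_pos: [0.5098, 0.0019, 0.0736]
tool_rot: [-0.427, 3.11, -0.0]
force: [0.0, -0.7, -1.3]
grip_width: 0.291
gripper_force: 58.9
t 11.2 pos [0.5098 0.0019 0.0736] head 105.6 j7 1.69 F [ 0.  -0.7 -1.3] open 0.291 gf 58.9
spin 1.00 offset [  0.72 -12.29  -0.26]
```

```bash
python3 -m creep '[{"offset":[0,0,-0.1],"spin":0.5,"claw":1},{"offset":[0,0,-0.1],"spin":0.5,"claw":1},{"offset":[0,-0.5,0],"spin":0,"claw":1},{"offset":[0,-1,0],"spin":0,"claw":1},{"offset":[0,-1,0],"spin":0,"claw":1},{"offset":[0.1,-1,0],"spin":0,"claw":1},{"offset":[0.1,-1,0],"spin":0,"claw":1},{"offset":[0.1,-1,0],"spin":0,"claw":1}]'
python3 -m creep '[{"offset":[0.1,-1,0],"spin":0,"claw":1},{"offset":[0.1,-1,0],"spin":0,"claw":1},{"offset":[0.1,-1,0],"spin":0,"claw":1},{"offset":[0.1,-1,0],"spin":0,"claw":1},{"offset":[0,-1,0],"spin":0,"claw":1},{"offset":[0,-1,0],"spin":0,"claw":1},{"offset":[0,-0.6,0],"spin":0,"claw":1},{"offset":[0,-0.2,0],"spin":0,"claw":1}]'
python3 -m creep '[{"offset":[0,0,0],"spin":0,"claw":1},{"offset":[0,0,0],"spin":0,"claw":1}]'
python3 go.py .5433 -.3041 .011 99.6
python3 - <<'E'
from rig import ctrl
from h import *
s=ctrl.snapshot("wrist")
cv2.imwrite("pics/w5.png",cv2.resize(s["image"][:,:,::-1],(512,384)))
E
```

```text
time_s: 11.9
ee_pos: [0.5242, -0.1359, 0.0766]
tool_rot: [0.264, -3.129, -0.001]
force: [-0.7, 1.8, -0.6]
grip_width: 0.289
gripper_force: 58.9
time_s: 12.57
ee_pos: [0.5425, -0.3074, 0.0764]
tool_rot: [0.258, -3.129, 0.001]
force: [0.3, -0.2, -1.4]
grip_width: 0.289
gripper_force: 58.9
time_s: 12.73
ee_pos: [0.543, -0.3028, 0.0767]
tool_rot: [0.264, -3.129, -0.003]
force: [0.6, 1.5, -1.2]
grip_width: 0.287
gripper_force: 58.9
t 12.7 pos [ 0.543  -0.3028  0.0767] head 99.7 j7 2.11 F [ 0.6  1.5 -1.2] open 0.287 gf 58.9
spin 0.01 offset [-0.   -0.06  2.63]
```

View pics/w5.png

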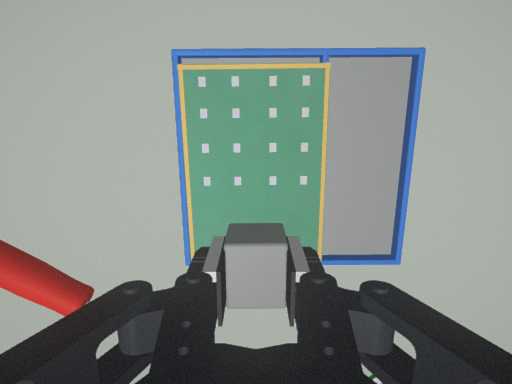

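```bash
python3 -m creep '[{"offset":[0,-0.05,0.8],"spin":0,"claw":1},{"offset":[0,0,0.8],"spin":0,"claw":1},{"offset":[0,0,0.5],"spin":0,"claw":1},{"offset":[0,0,0.3],"spin":0,"claw":1},{"offset":[0,0,0.15],"spin":0,"claw":1},{"offset":[0,0,0.08],"spin":0,"claw":1},{"offset":[0,0,0],"spin":0,"claw":1},{"offset":[0,0,0],"spin":0,"claw":1}]'; python3 go.py
```

```text
time_s: 13.45
ee_pos: [0.5442, -0.3055, 0.0125]
tool_rot: [-0.264, 3.129, -0.001]
force: [0.0, 0.0, -1.2]
grip_width: 0.292
gripper_force: 58.9
t 13.4 pos [ 0.5442 -0.3055  0.0125] head 99.6 j7 2.10 F [ 0.   0.  -1.2] open 0.292 gf 58.9
```

```bash
python3 -m creep '[{"offset":[0,0,0.05],"spin":0,"claw":1},{"offset":[0,0,0.04],"spin":0,"claw":1},{"offset":[0,0,0],"spin":0,"claw":1}]'
```

```text
time_s: 13.7
ee_pos: [0.5444, -0.3057, 0.0117]
tool_rot: [-0.263, 3.129, -0.002]
force: [-3.7, 2.4, 16.5]
grip_width: 0.29
gripper_force: 61.1
```

```bash
python3 -m creep '[{"offset":[0,0,0],"spin":0,"claw":0.2},{"offset":[0,0,0],"spin":0,"claw":0.2},{"offset":[0,0,0],"spin":0,"claw":0.2},{"offset":[0,0,-0.5],"spin":0,"claw":0.2},{"offset":[0,0,-1],"spin":0,"claw":0.1},{"offset":[0,0,-1],"spin":0,"claw":-0.1},{"offset":[0,0,-1],"spin":0,"claw":-0.1},{"offset":[0,0,-1],"spin":0,"claw":-0.1}]'
python3 -m creep '[{"offset":[0,0,-0.4],"spin":0.8,"claw":-0.1},{"offset":[0,0,-0.4],"spin":0.8,"claw":-0.1},{"offset":[0,0,0],"spin":0.9,"claw":-0.1}]'
python3 go.py .685 -.068 .14 84.8
```

```text
time_s: 14.37
ee_pos: [0.5436, -0.3054, 0.124]
tool_rot: [-0.264, 3.13, -0.0]
force: [0.9, -0.3, 0.2]
grip_width: 0.546
gripper_force: 0.0
time_s: 14.62
ee_pos: [0.5448, -0.3061, 0.1455]
tool_rot: [0.154, 3.134, -0.002]
force: [-0.0, -0.4, -0.8]
grip_width: 0.548
gripper_force: 0.0
t 14.6 pos [ 0.5448 -0.3061  0.1455] head 84.4 j7 1.91 F [-0.  -0.4 -0.8] open 0.548 gf 0.0
spin -0.07 offset [-4.72  9.99  0.23]
```

```bash
python3 -m creep '[{"offset":[-0.4,0.9,0],"spin":0,"claw":-0.1},{"offset":[-0.4,0.9,0],"spin":0,"claw":-0.1},{"offset":[-0.4,0.9,0],"spin":0,"claw":-0.1},{"offset":[-0.4,0.9,0],"spin":0,"claw":-0.1},{"offset":[-0.5,0.9,0],"spin":0,"claw":-0.1},{"offset":[-0.5,0.9,0],"spin":0,"claw":-0.1},{"offset":[-0.5,0.9,0],"spin":0,"claw":-0.1},{"offset":[-0.5,0.9,0],"spin":0,"claw":-0.1}]'
python3 -m creep '[{"offset":[-0.5,0.9,0],"spin":0,"claw":-0.1},{"offset":[-0.4,0.9,0],"spin":0,"claw":-0.1},{"offset":[-0.2,0.9,0],"spin":0,"claw":-0.1},{"offset":[0,0,0],"spin":0,"claw":-0.1},{"offset":[0,0,0],"spin":0,"claw":-0.1}]'
python3 go.py .685 -.068 .011 84.8
python3 - <<'E'
from rig import ctrl
from h import *
s=ctrl.snapshot("wrist");t=ctrl.snapshot("top")
cv2.imwrite("pics/w6.png",np.hstack([patch(s,(.685,-.068),.04,.1,400),patch(t,(.51,-.28),.012,.2,400)]))
E
```

```text
time_s: 15.28
ee_pos: [0.6508, -0.1334, 0.143]
tool_rot: [0.147, 3.138, 0.0]
force: [0.6, -0.6, 0.1]
grip_width: 0.551
gripper_force: 0.0
time_s: 15.7
ee_pos: [0.6842, -0.0677, 0.1426]
tool_rot: [0.142, 3.138, 0.001]
force: [-0.6, -0.7, 0.2]
grip_width: 0.549
gripper_force: 0.0
t 15.7 pos [ 0.6842 -0.0677  0.1426] head 84.8 j7 1.52 F [-0.6 -0.7  0.2] open 0.549 gf 0.0
spin 0.00 offset [-0.03 -0.01  5.26]
```

View pics/w6.png

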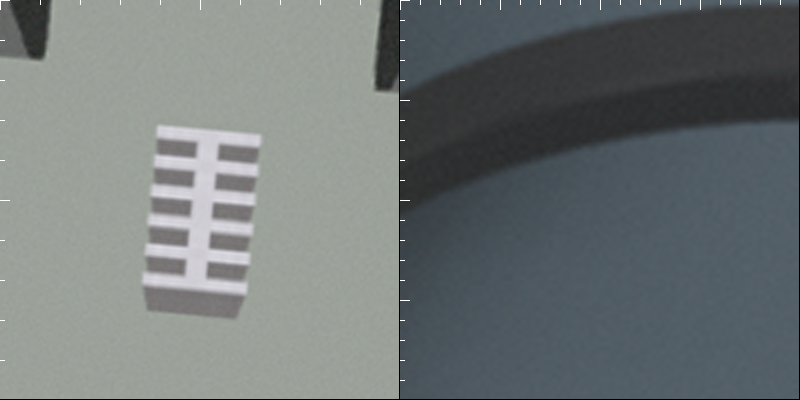

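```bash
python3 -m creep '[{"offset":[0,0,1],"spin":0,"claw":-0.1},{"offset":[0,0,1],"spin":0,"claw":-0.1},{"offset":[0,0,1],"spin":0,"claw":-0.1},{"offset":[0,0,1],"spin":0,"claw":-0.1},{"offset":[0,0,0.7],"spin":0,"claw":-0.1},{"offset":[0,0,0.4],"spin":0,"claw":-0.1},{"offset":[0,0,0.16],"spin":0,"claw":-0.1},{"offset":[0,0,0],"spin":0,"claw":0.2}]'
python3 -m creep '[{"offset":[0,0,0],"spin":0,"claw":0.3},{"offset":[0,0,0],"spin":0,"claw":1},{"offset":[0,0,0],"spin":0,"claw":1},{"offset":[0,0,0],"spin":0,"claw":1},{"offset":[0,0,0],"spin":0,"claw":1},{"offset":[0,0,0],"spin":0,"claw":1}]'
python3 -m creep '[{"offset":[0,0,-0.3],"spin":0,"claw":1},{"offset":[0,0,-0.6],"spin":0,"claw":1},{"offset":[0,0,-1],"spin":0,"claw":1},{"offset":[0,0,-1],"spin":0,"claw":1},{"offset":[0,0,-1],"spin":0,"claw":1},{"offset":[0,0,-0.6],"spin":0,"claw":1},{"offset":[0,0,0],"spin":0,"claw":1},{"offset":[0,0,0],"spin":0,"claw":1}]'
python3 go.py .531 .298 .13 89.4
```

```text
time_s: 16.47
ee_pos: [0.6834, -0.0709, 0.0102]
tool_rot: [-0.149, -3.137, 0.001]
force: [-0.2, -0.4, 0.2]
grip_width: 0.424
gripper_force: 0.0
time_s: 16.97
ee_pos: [0.6847, -0.0703, 0.012]
tool_rot: [0.147, 3.136, -0.0]
force: [-0.2, 0.3, 7.0]
grip_width: 0.289
gripper_force: 59.8
time_s: 17.63
ee_pos: [0.6842, -0.0699, 0.1242]
tool_rot: [0.147, 3.136, 0.0]
force: [-0.4, 1.1, -1.1]
grip_width: 0.292
gripper_force: 59.0
t 17.6 pos [ 0.6842 -0.0699  0.1242] head 84.6 j7 1.52 F [-0.4  1.1 -1.1] open 0.292 gf 59.0
spin -0.79 offset [ 6.28 14.65 -0.24]
```

```bash
python3 -m creep '[{"offset":[0,0,-0.2],"spin":-0.8,"claw":1},{"offset":[0.2,0.5,0],"spin":0,"claw":1},{"offset":[0.4,1,0],"spin":0,"claw":1},{"offset":[0.4,1,0],"spin":0,"claw":1},{"offset":[0.4,1,0],"spin":0,"claw":1},{"offset":[0.4,1,0],"spin":0,"claw":1},{"offset":[0.4,1,0],"spin":0,"claw":1},{"offset":[0.4,1,0],"spin":0,"claw":1}]'
python3 -m creep '[{"offset":[0.4,1,0],"spin":0,"claw":1},{"offset":[0.5,1,0],"spin":0,"claw":1},{"offset":[0.5,1,0],"spin":0,"claw":1},{"offset":[0.5,1,0],"spin":0,"claw":1},{"offset":[0.5,1,0],"spin":0,"claw":1},{"offset":[0.5,1,0],"spin":0,"claw":1},{"offset":[0.5,1,0],"spin":0,"claw":1},{"offset":[0.2,0.8,0],"spin":0,"claw":1}]'
python3 -m creep '[{"offset":[0.1,0.4,0],"spin":0,"claw":1},{"offset":[0,0,0],"spin":0,"claw":1},{"offset":[0,0,0],"spin":0,"claw":1}]'
python3 go.py .531 .298 .016 89.4
python3 - <<'E'
from rig import ctrl
from h import *
s=ctrl.snapshot("wrist")
cv2.imwrite("pics/w7.png",cv2.resize(s["image"][:,:,::-1],(512,384)))
E
```

```text
time_s: 18.3
ee_pos: [0.6185, 0.0953, 0.1268]
tool_rot: [-0.018, -3.139, -0.0]
force: [0.2, 0.6, -1.3]
grip_width: 0.292
gripper_force: 59.0
time_s: 18.97
ee_pos: [0.5287, 0.292, 0.1268]
tool_rot: [-0.015, -3.138, -0.0]
force: [0.2, 0.5, -0.6]
grip_width: 0.292
gripper_force: 59.0
time_s: 19.22
ee_pos: [0.5296, 0.2985, 0.1274]
tool_rot: [-0.016, -3.141, 0.002]
force: [0.3, -0.6, -0.9]
grip_width: 0.294
gripper_force: 59.0
t 19.2 pos [0.5296 0.2985 0.1274] head 89.4 j7 0.97 F [ 0.3 -0.6 -0.9] open 0.294 gf 59.0
spin 0.00 offset [-0.06 -0.02  4.45]
```

View pics/w7.png

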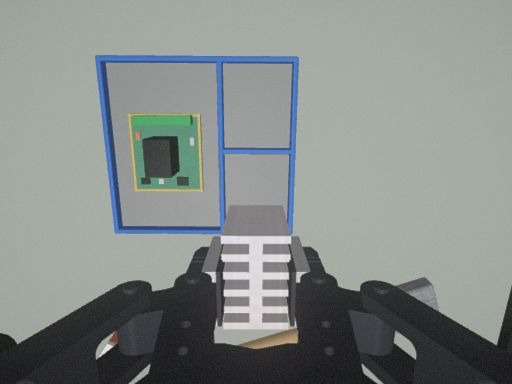

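```bash
python3 -m creep '[{"offset":[-0.05,0,1],"spin":0,"claw":1},{"offset":[0,0,1],"spin":0,"claw":1},{"offset":[0,0,1],"spin":0,"claw":1},{"offset":[0,0,0.8],"spin":0,"claw":1},{"offset":[0,0,0.4],"spin":0,"claw":1},{"offset":[0,0,0.2],"spin":0,"claw":1},{"offset":[0,0,0.05],"spin":0,"claw":1},{"offset":[0,0,0],"spin":0,"claw":1}]'
python3 -m creep '[{"offset":[0,0,0.04],"spin":0,"claw":1},{"offset":[0,0,0],"spin":0,"claw":1}]'
```

```text
time_s: 19.93
ee_pos: [0.532, 0.2986, 0.0174]
tool_rot: [0.017, 3.141, 0.0]
force: [0.2, -0.4, -0.3]
grip_width: 0.29
gripper_force: 59.0
time_s: 20.1
ee_pos: [0.5319, 0.2992, 0.0168]
tool_rot: [0.016, 3.14, 0.001]
force: [-0.4, -0.0, -0.1]
grip_width: 0.293
gripper_force: 59.0
```

```bash
python3 -m creep '[{"offset":[0,0,0.04],"spin":0,"claw":1},{"offset":[0,0,0.04],"spin":0,"claw":1},{"offset":[0,0,0],"spin":0,"claw":1}]'
```

```text
time_s: 20.35
ee_pos: [0.5317, 0.2993, 0.015]
tool_rot: [0.016, 3.14, 0.001]
force: [-1.4, -0.5, 9.3]
grip_width: 0.294
gripper_force: 60.2
```

```bash
python3 -m creep '[{"offset":[0,0,0],"spin":0,"claw":0.2},{"offset":[0,0,0],"spin":0,"claw":0.2},{"offset":[0,0,0],"spin":0,"claw":0.2},{"offset":[0,0,-0.5],"spin":0,"claw":0.1},{"offset":[0,0,-1],"spin":0,"claw":0},{"offset":[0,0,-1],"spin":0,"claw":-0.2},{"offset":[0,0,-1],"spin":0,"claw":-0.2},{"offset":[0,0,-1],"spin":0,"claw":-0.2}]'
python3 go.py .6825 .0544 .14 89.4
python3 - <<'E'
from rig import ctrl
from h import *
s=ctrl.snapshot("wrist")
cv2.imwrite("pics/w8.png",cv2.resize(s["image"][:,:,::-1],(512,384)))
E
```

```text
time_s: 21.02
ee_pos: [0.5312, 0.2989, 0.1283]
tool_rot: [0.016, 3.141, 0.0]
force: [-0.0, -1.0, -1.1]
grip_width: 0.6
gripper_force: 0.0
t 21.0 pos [0.5312 0.2989 0.1283] head 89.4 j7 0.98 F [-0.  -1.  -1.1] open 0.600 gf 0.0
spin 0.00 offset [-6.16 -9.72 -0.47]
```

View pics/w8.png

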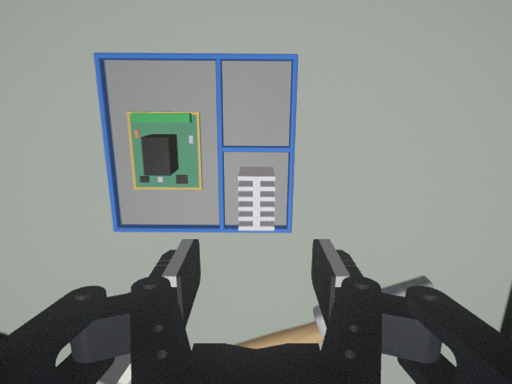

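```bash
python3 -m creep '[{"offset":[-0.6,-0.9,-0.1],"spin":0,"claw":-0.2},{"offset":[-0.6,-1,-0.1],"spin":0,"claw":-0.2},{"offset":[-0.6,-1,-0.1],"spin":0,"claw":-0.2},{"offset":[-0.6,-1,-0.1],"spin":0,"claw":-0.2},{"offset":[-0.6,-1,0],"spin":0,"claw":-0.2},{"offset":[-0.6,-1,0],"spin":0,"claw":-0.2},{"offset":[-0.6,-1,0],"spin":0,"claw":-0.2},{"offset":[-0.6,-1,0],"spin":0,"claw":-0.2}]'
python3 -m creep '[{"offset":[-0.6,-1,0],"spin":0,"claw":-0.2},{"offset":[-0.6,-0.7,0],"spin":0,"claw":-0.2},{"offset":[0,0,0],"spin":0,"claw":-0.2},{"offset":[0,0,0],"spin":0,"claw":-0.2}]'
python3 go.py .6825 .0544 .011 89.4
python3 - <<'E'
from rig import ctrl
from h import *
s=ctrl.snapshot("wrist")
cv2.imwrite("pics/w9.png",patch(s,(.6825,.0544),.045,.1,400))
E
```

```text
time_s: 21.73
ee_pos: [0.6499, 0.099, 0.1371]
tool_rot: [0.016, 3.141, 0.0]
force: [-0.2, 0.8, -0.6]
grip_width: 0.602
gripper_force: 0.0
time_s: 22.07
ee_pos: [0.6793, 0.0557, 0.1366]
tool_rot: [0.02, 3.141, -0.001]
force: [-0.8, 1.0, 0.2]
grip_width: 0.599
gripper_force: 0.0
t 22.1 pos [0.6793 0.0557 0.1366] head 89.3 j7 1.40 F [-0.8  1.   0.2] open 0.599 gf 0.0
spin -0.02 offset [-0.13 -0.05  5.03]
```

View pics/w9.png

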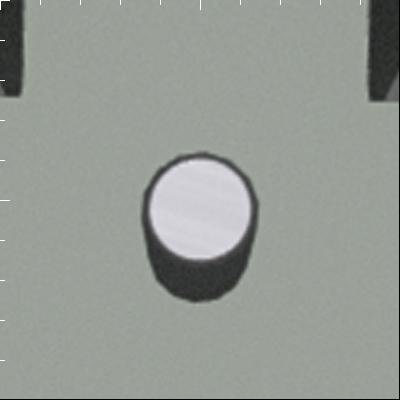

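```bash
python3 -m creep '[{"offset":[-0.08,-0.05,1],"spin":0,"claw":-0.2},{"offset":[0,0,1],"spin":0,"claw":-0.2},{"offset":[0,0,1],"spin":0,"claw":-0.2},{"offset":[0,0,1],"spin":0,"claw":-0.2},{"offset":[0,0,0.6],"spin":0,"claw":-0.1},{"offset":[0,0,0.3],"spin":0,"claw":-0.1},{"offset":[0,0,0.1],"spin":0,"claw":-0.1},{"offset":[0,0,0],"spin":0,"claw":0.1}]'
python3 -m creep '[{"offset":[0,0,0],"spin":0,"claw":0.2},{"offset":[0,0,0],"spin":0,"claw":1},{"offset":[0,0,0],"spin":0,"claw":1},{"offset":[0,0,0],"spin":0,"claw":1},{"offset":[0,0,0],"spin":0,"claw":1},{"offset":[0,0,0],"spin":0,"claw":1}]'
python3 -m creep '[{"offset":[0,0,-0.3],"spin":0,"claw":1},{"offset":[0,0,-0.6],"spin":0,"claw":1},{"offset":[0,0,-1],"spin":0,"claw":1},{"offset":[0,0,-1],"spin":0,"claw":1},{"offset":[0,0,-1],"spin":0,"claw":1},{"offset":[0,0,-1],"spin":0,"claw":1},{"offset":[0,0,0],"spin":0,"claw":1},{"offset":[0,0,0],"spin":0,"claw":1}]'
python3 go.py .462 .299 .13 89.4
```

```text
time_s: 22.78
ee_pos: [0.6806, 0.0573, 0.0115]
tool_rot: [-0.014, -3.141, -0.001]
force: [0.7, 0.5, -0.2]
grip_width: 0.447
gripper_force: 0.0
time_s: 23.28
ee_pos: [0.6818, 0.0566, 0.013]
tool_rot: [0.016, 3.139, 0.001]
force: [-0.3, 0.8, 6.8]
grip_width: 0.333
gripper_force: 59.5
time_s: 23.95
ee_pos: [0.6818, 0.0563, 0.1362]
tool_rot: [0.016, 3.138, 0.001]
force: [-0.0, -0.2, -1.2]
grip_width: 0.332
gripper_force: 59.1
t 23.9 pos [0.6818 0.0563 0.1362] head 89.4 j7 1.41 F [-0.  -0.2 -1.2] open 0.332 gf 59.1
spin 0.00 offset [8.9  9.62 0.22]
```

```bash
python3 -m creep '[{"offset":[0.5,0.5,0],"spin":0,"claw":1},{"offset":[0.9,1,0],"spin":0,"claw":1},{"offset":[0.9,1,0],"spin":0,"claw":1},{"offset":[0.9,1,0],"spin":0,"claw":1},{"offset":[0.9,1,0],"spin":0,"claw":1},{"offset":[0.9,1,0],"spin":0,"claw":1},{"offset":[0.9,1,0],"spin":0,"claw":1},{"offset":[0.9,1,0],"spin":0,"claw":1}]'
python3 -m creep '[{"offset":[0.9,1,0],"spin":0,"claw":1},{"offset":[0.8,0.7,0],"spin":0,"claw":1},{"offset":[0.4,0.4,0],"spin":0,"claw":1},{"offset":[0,0,0],"spin":0,"claw":1},{"offset":[0,0,0],"spin":0,"claw":1}]'
python3 go.py .462 .299 .016 89.4
```

```text
time_s: 24.62
ee_pos: [0.5109, 0.2461, 0.133]
tool_rot: [-0.016, -3.14, 0.001]
force: [0.5, 1.6, -0.8]
grip_width: 0.334
gripper_force: 59.1
time_s: 25.03
ee_pos: [0.46, 0.2986, 0.1333]
tool_rot: [-0.013, -3.141, 0.001]
force: [0.8, -0.3, -0.7]
grip_width: 0.336
gripper_force: 59.1
t 25.0 pos [0.46   0.2986 0.1333] head 89.5 j7 0.90 F [ 0.8 -0.3 -0.7] open 0.336 gf 59.1
spin 0.02 offset [-0.09  0.02  4.69]
```

```bash
python3 -m creep '[{"offset":[-0.05,0,1],"spin":0,"claw":1},{"offset":[0,0,1],"spin":0,"claw":1},{"offset":[0,0,1],"spin":0,"claw":1},{"offset":[0,0,0.9],"spin":0,"claw":1},{"offset":[0,0,0.5],"spin":0,"claw":1},{"offset":[0,0,0.2],"spin":0,"claw":1},{"offset":[0,0,0.1],"spin":0,"claw":1},{"offset":[0,0,0],"spin":0,"claw":1}]'
python3 -m creep '[{"offset":[0,0,0.04],"spin":0,"claw":1},{"offset":[0,0,0.03],"spin":0,"claw":1},{"offset":[0,0,0],"spin":0,"claw":1}]'
```

```text
time_s: 25.7
ee_pos: [0.4626, 0.2969, 0.0164]
tool_rot: [-0.019, -3.141, 0.002]
force: [0.4, 1.0, 0.4]
grip_width: 0.329
gripper_force: 59.2
time_s: 25.95
ee_pos: [0.4631, 0.2977, 0.0159]
tool_rot: [0.018, 3.14, 0.0]
force: [-1.3, -3.0, 11.2]
grip_width: 0.333
gripper_force: 60.5
```

```bash
python3 -m creep '[{"offset":[0,0,0],"spin":0,"claw":0.1},{"offset":[0,0,0],"spin":0,"claw":0.1},{"offset":[0,0,0],"spin":0,"claw":0.1},{"offset":[0,0,-0.5],"spin":0,"claw":0.1},{"offset":[0,0,-1],"spin":0,"claw":0},{"offset":[0,0,-1],"spin":0,"claw":-0.3},{"offset":[0,0,-1],"spin":0,"claw":-0.3},{"offset":[0,0,-1],"spin":0,"claw":-0.3}]'
python3 -m creep '[{"offset":[0,0,0],"spin":0.9,"claw":-0.3},{"offset":[0,0,0],"spin":0.9,"claw":-0.3},{"offset":[0,0,0],"spin":0.9,"claw":-0.3},{"offset":[0,0,0],"spin":0.9,"claw":-0.3},{"offset":[0,0,0],"spin":0.9,"claw":-0.3},{"offset":[0,0,0],"spin":0.7,"claw":-0.3}]'
python3 go.py .669 .1775 .14 58
```

```text
time_s: 26.62
ee_pos: [0.4619, 0.2983, 0.1282]
tool_rot: [-0.016, -3.141, 0.0]
force: [-0.1, -0.4, 0.0]
grip_width: 0.649
gripper_force: 0.0
time_s: 27.12
ee_pos: [0.462, 0.2985, 0.1271]
tool_rot: [0.867, 3.019, 0.0]
force: [-0.2, -0.7, 0.7]
grip_width: 0.649
gripper_force: 0.0
t 27.1 pos [0.462  0.2985 0.1271] head 57.9 j7 0.48 F [-0.2 -0.7  0.7] open 0.649 gf 0.0
spin -0.01 offset [-9.59  0.28 -0.52]
```

```bash
python3 -m creep '[{"offset":[-0.9,0,-0.1],"spin":0,"claw":-0.3},{"offset":[-1,0,-0.1],"spin":0,"claw":-0.3},{"offset":[-1,0,-0.1],"spin":0,"claw":-0.3},{"offset":[-1,0,-0.1],"spin":0,"claw":-0.3},{"offset":[-1,0.1,0],"spin":0,"claw":-0.3},{"offset":[-1,0.1,0],"spin":0,"claw":-0.3},{"offset":[-1,0.1,0],"spin":0,"claw":-0.3},{"offset":[-1,0,0],"spin":0,"claw":-0.3}]'
python3 -m creep '[{"offset":[-1,0,0],"spin":0,"claw":-0.3},{"offset":[-0.7,0,0],"spin":0,"claw":-0.3},{"offset":[0,0,0],"spin":0,"claw":-0.3},{"offset":[0,0,0],"spin":0,"claw":-0.3}]'
python3 go.py .669 .1775 .008 58
python3 - <<'E'
from rig import ctrl
from h import *
s=ctrl.snapshot("wrist");t=ctrl.snapshot("top")
cv2.imwrite("pics/w10.png",np.hstack([patch(s,(.669,.1775),.042,.1,400),patch(t,(.49,.25),.012,.2,400)]))
E
```

```text
time_s: 27.78
ee_pos: [0.635, 0.2006, 0.1369]
tool_rot: [-0.859, -3.022, -0.001]
force: [-0.3, 1.2, -0.1]
grip_width: 0.649
gripper_force: 0.0
time_s: 28.12
ee_pos: [0.6704, 0.1774, 0.1365]
tool_rot: [-0.863, -3.021, 0.001]
force: [-0.6, -0.3, 0.1]
grip_width: 0.65
gripper_force: 0.0
t 28.1 pos [0.6704 0.1774 0.1365] head 58.1 j7 0.79 F [-0.6 -0.3  0.1] open 0.650 gf 0.0
spin 0.02 offset [ 0.05 -0.02  5.14]
```

View pics/w10.png

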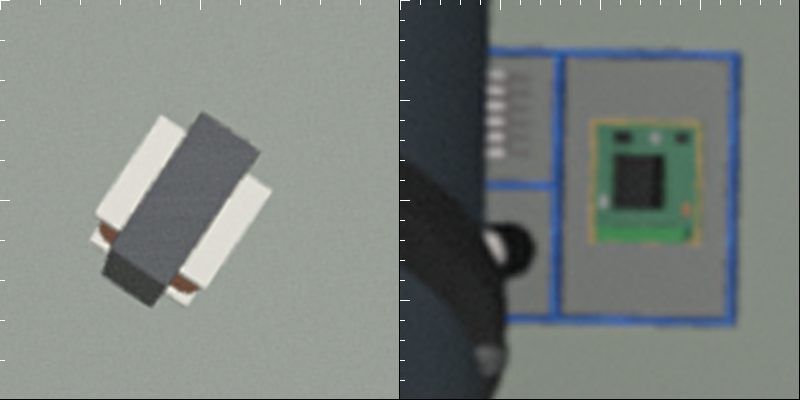

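```bash
python3 -m creep '[{"offset":[0.04,0.04,1],"spin":0.45,"claw":-0.3},{"offset":[0,0,1],"spin":0,"claw":-0.3},{"offset":[0,0,1],"spin":0,"claw":-0.3},{"offset":[0,0,1],"spin":0,"claw":-0.3},{"offset":[0,0,0.7],"spin":0,"claw":-0.3},{"offset":[0,0,0.3],"spin":0,"claw":-0.3},{"offset":[0,0,0.15],"spin":0,"claw":-0.3},{"offset":[0,0,0],"spin":0,"claw":-0.1}]'
python3 -m creep '[{"offset":[0,0,0],"spin":0,"claw":0.1},{"offset":[0,0,0],"spin":0,"claw":1},{"offset":[0,0,0],"spin":0,"claw":1},{"offset":[0,0,0],"spin":0,"claw":1},{"offset":[0,0,0],"spin":0,"claw":1},{"offset":[0,0,0],"spin":0,"claw":1}]'
python3 -m creep '[{"offset":[0,0,-0.3],"spin":0,"claw":1},{"offset":[0,0,-0.6],"spin":0,"claw":1},{"offset":[0,0,-1],"spin":0,"claw":1},{"offset":[0,0,-1],"spin":0,"claw":1},{"offset":[0,0,-1],"spin":0,"claw":1},{"offset":[0,0,-1],"spin":0,"claw":1},{"offset":[0,0,0],"spin":0,"claw":1},{"offset":[0,0,0],"spin":0,"claw":1}]'
python3 go.py .502 -.238 .13 9.6
```

```text
time_s: 28.88
ee_pos: [0.6692, 0.1805, 0.0082]
tool_rot: [-0.929, -3.0, 0.0]
force: [-0.7, 0.0, 0.4]
grip_width: 0.554
gripper_force: 0.0
time_s: 29.38
ee_pos: [0.6706, 0.1802, 0.0099]
tool_rot: [0.93, 2.999, 0.002]
force: [-0.8, 1.7, 6.8]
grip_width: 0.39
gripper_force: 60.6
time_s: 30.05
ee_pos: [0.6705, 0.1799, 0.1329]
tool_rot: [0.93, 2.998, 0.003]
force: [-0.4, -0.4, -2.2]
grip_width: 0.393
gripper_force: 59.9
t 30.1 pos [0.6705 0.1799 0.1329] head 55.5 j7 0.75 F [-0.4 -0.4 -2.2] open 0.393 gf 59.9
spin 7.65 offset [-15.36  -9.43   0.08]
```

```bash
python3 -m creep '[{"offset":[0,0,0],"spin":0.95,"claw":1},{"offset":[0,0,0],"spin":0.95,"claw":1},{"offset":[0,0,0],"spin":0.95,"claw":1},{"offset":[0,0,0],"spin":0.95,"claw":1},{"offset":[0,0,0],"spin":0.95,"claw":1},{"offset":[0,0,0],"spin":0.95,"claw":1},{"offset":[0,0,0],"spin":0.95,"claw":1},{"offset":[0,0,0],"spin":1,"claw":1}]'
python3 -m creep '[{"offset":[-0.5,-0.3,0],"spin":0,"claw":1},{"offset":[-1,-0.6,0],"spin":0,"claw":1},{"offset":[-1,-0.6,0],"spin":0,"claw":1},{"offset":[-1,-0.6,0],"spin":0,"claw":1},{"offset":[-1,-0.6,0],"spin":0,"claw":1},{"offset":[-1,-0.6,0],"spin":0,"claw":1},{"offset":[-1,-0.6,0],"spin":0,"claw":1},{"offset":[-1,-0.6,0],"spin":0,"claw":1}]'
python3 -m creep '[{"offset":[-1,-0.6,0],"spin":0,"claw":1},{"offset":[-1,-0.6,0],"spin":0,"claw":1},{"offset":[-1,-0.6,0],"spin":0,"claw":1},{"offset":[-1,-0.6,0],"spin":0,"claw":1},{"offset":[-1,-0.6,0],"spin":0,"claw":1},{"offset":[-1,-0.6,0],"spin":0,"claw":1},{"offset":[-1,-0.7,0],"spin":0,"claw":1},{"offset":[-0.8,-0.6,0],"spin":0,"claw":1}]'
python3 -m creep '[{"offset":[0,0,0],"spin":0,"claw":1},{"offset":[0,0,0],"spin":0,"claw":1}]'
python3 go.py .502 -.238 .013 9.6
```

```text
time_s: 30.72
ee_pos: [0.6687, 0.1797, 0.1293]
tool_rot: [-2.032, -2.394, 0.003]
force: [0.3, -0.3, -2.1]
grip_width: 0.387
gripper_force: 59.8
time_s: 31.38
ee_pos: [0.5885, -0.0249, 0.1297]
tool_rot: [-2.026, -2.399, 0.002]
force: [0.6, 0.2, -1.0]
grip_width: 0.388
gripper_force: 59.9
time_s: 32.05
ee_pos: [0.5, -0.2384, 0.1299]
tool_rot: [-2.028, -2.398, 0.002]
force: [0.8, 0.1, -1.3]
grip_width: 0.385
gripper_force: 59.9
time_s: 32.22
ee_pos: [0.5003, -0.2379, 0.13]
tool_rot: [-2.03, -2.395, 0.002]
force: [0.1, 0.5, -1.7]
grip_width: 0.387
gripper_force: 59.9
t 32.2 pos [ 0.5003 -0.2379  0.13  ] head 9.4 j7 0.79 F [ 0.1  0.5 -1.7] open 0.387 gf 59.9
spin -0.03 offset [-0.02  0.08  4.68]
```

```bash
python3 -m creep '[{"offset":[0,0,1],"spin":0,"claw":1},{"offset":[0,0,1],"spin":0,"claw":1},{"offset":[0,0,1],"spin":0,"claw":1},{"offset":[0,0,0.8],"spin":0,"claw":1},{"offset":[0,0,0.5],"spin":0,"claw":1},{"offset":[0,0,0.2],"spin":0,"claw":1},{"offset":[0,0,0.1],"spin":0,"claw":1},{"offset":[0,0,0],"spin":0,"claw":1}]'
python3 -m creep '[{"offset":[0,0,0.04],"spin":0,"claw":1},{"offset":[0,0,0.03],"spin":0,"claw":1},{"offset":[0,0,0],"spin":0,"claw":1}]'
```

```text
time_s: 32.88
ee_pos: [0.5022, -0.2363, 0.015]
tool_rot: [-2.026, -2.401, 0.001]
force: [1.2, -4.4, -5.6]
grip_width: 0.387
gripper_force: 61.9
time_s: 33.13
ee_pos: [0.5024, -0.2363, 0.0143]
tool_rot: [2.026, 2.4, 0.001]
force: [1.1, -3.9, -2.1]
grip_width: 0.39
gripper_force: 62.2
```

```bash
python3 -m creep '[{"offset":[-0.08,0,0],"spin":0,"claw":1},{"offset":[0,0,0],"spin":0,"claw":1}]'; python3 go.py .502 -.238 .013 9.6
python3 -m creep '[{"offset":[-0.06,0,0],"spin":0,"claw":1},{"offset":[0,0,0],"spin":0,"claw":1}]'; python3 go.py
```

```text
time_s: 33.3
ee_pos: [0.5022, -0.2379, 0.0141]
tool_rot: [-2.026, -2.4, -0.001]
force: [-0.4, 0.6, -1.5]
grip_width: 0.385
gripper_force: 62.2
t 33.3 pos [ 0.5022 -0.2379  0.0141] head 9.7 j7 0.87 F [-0.4  0.6 -1.5] open 0.385 gf 62.2
spin 0.01 offset [-0.   -0.01  0.04]
time_s: 33.47
ee_pos: [0.5024, -0.2398, 0.014]
tool_rot: [-2.027, -2.4, -0.0]
force: [0.2, -1.0, -1.5]
grip_width: 0.394
gripper_force: 62.2
t 33.5 pos [ 0.5024 -0.2398  0.014 ] head 9.6 j7 0.87 F [ 0.2 -1.  -1.5] open 0.394 gf 62.2
```

```bash
python3 -m creep '[{"offset":[0,0,0.05],"spin":0,"claw":1},{"offset":[0,0,0.04],"spin":0,"claw":1},{"offset":[0,0,0],"spin":0,"claw":1}]'; python3 go.py
```

```text
time_s: 33.72
ee_pos: [0.5026, -0.2398, 0.0129]
tool_rot: [2.027, 2.4, 0.001]
force: [-3.6, 2.6, 14.8]
grip_width: 0.391
gripper_force: 64.5
t 33.7 pos [ 0.5026 -0.2398  0.0129] head 9.6 j7 0.87 F [-3.6  2.6 14.8] open 0.391 gf 64.5
```

```bash
python3 -m creep '[{"offset":[0,0,0],"spin":0,"claw":0},{"offset":[0,0,0],"spin":0,"claw":0},{"offset":[0,0,0],"spin":0,"claw":-0.1},{"offset":[0,0,-0.5],"spin":0,"claw":-0.1},{"offset":[0,0,-1],"spin":0,"claw":-0.1},{"offset":[0,0,-1],"spin":0,"claw":-0.1},{"offset":[0,0,-1],"spin":0,"claw":-0.1},{"offset":[0,0,-1],"spin":0,"claw":-0.1}]'
python3 -m creep '[{"offset":[0,0,-1],"spin":0,"claw":-0.1},{"offset":[0,0,-1],"spin":0,"claw":-0.1},{"offset":[1,0,-0.5],"spin":0,"claw":-0.1},{"offset":[1,0,-0.5],"spin":0,"claw":-0.1},{"offset":[1,0,0],"spin":0,"claw":-0.1},{"offset":[1,0,0],"spin":0,"claw":-0.1},{"offset":[1,0,0],"spin":0,"claw":-0.1},{"offset":[1,0,0],"spin":0,"claw":-0.1}]'
python3 -m creep '[{"offset":[1,0,0],"spin":0,"claw":-0.1},{"offset":[1,0,0],"spin":0,"claw":-0.1},{"offset":[1,0,0],"spin":0,"claw":-0.1},{"offset":[0,0,0],"spin":0,"claw":-0.1}]'
python3 - <<'E'
from rig import ctrl
from h import *
s=ctrl.snapshot("scene");t=ctrl.snapshot("top")
z=cv2.resize(s["image"][:,:,::-1],(512,384))
im=s["image"][:,:,::-1]
a=cv2.resize(im[145:260,100:215],(400,400),interpolation=cv2.INTER_CUBIC);b=cv2.resize(im[180:260,310:420],(400,200*400//275),interpolation=cv2.INTER_CUBIC)
c=np.hstack([patch(t,(.51,-.28),.012,.2,300),patch(t,(.49,.25),.012,.2,300)])
bot=np.hstack([a[:290],b[:290]]);c=cv2.copyMakeBorder(c,0,0,0,800-c.shape[1],cv2.BORDER_CONSTANT)
cv2.imwrite("pics/w11.png",np.vstack([c,bot]))
E
```

```text
time_s: 34.38
ee_pos: [0.5023, -0.2399, 0.1252]
tool_rot: [-2.027, -2.4, 0.001]
force: [0.3, 0.2, 0.1]
grip_width: 0.55
gripper_force: 0.0
time_s: 35.05
ee_pos: [0.477, -0.0909, 0.1993]
tool_rot: [-2.027, -2.4, -0.0]
force: [0.3, 0.1, -0.0]
grip_width: 0.551
gripper_force: 0.0
time_s: 35.38
ee_pos: [0.464, -0.0133, 0.1989]
tool_rot: [-2.019, -2.404, -0.001]
force: [0.1, -0.2, 0.1]
grip_width: 0.549
gripper_force: 0.0
```

View pics/w11.png

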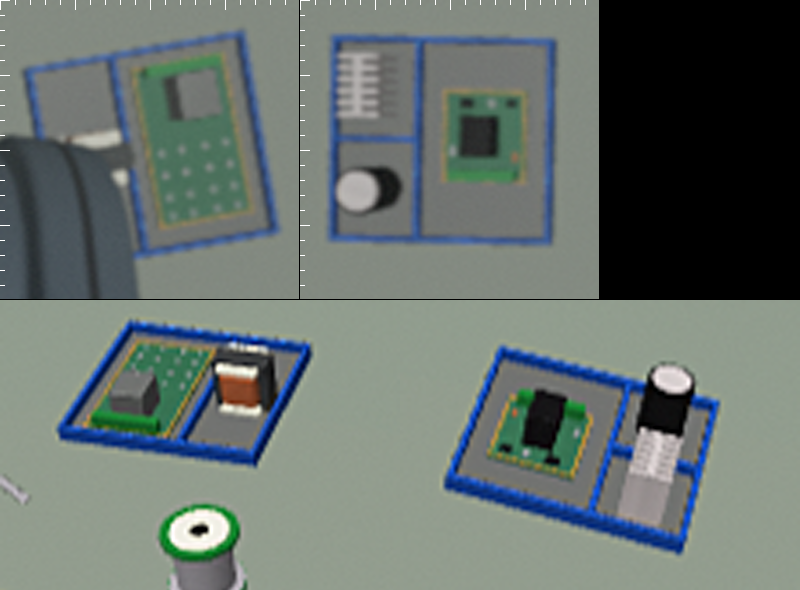

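```bash
python3 -c "
from rig import ctrl
print(ctrl.finish_job())"
```

```text
the job is handed in; nothing more can be done
None
```

I made up both kits and handed the job in at about 35 s: all five parts are in their pockets, and the last picture shows the spool standing; no verdict came back.

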